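# Tip the tested valve bodies into the crate

## Task

Lift the open-ended metal tray by its handle, keeping it level so that nothing falls out, and tip it over the deep undivided crate so that all three valve bodies slide off its end into that crate. Then set the empty tray back upright on its rubber mat, lying the same way along it as before and in the middle, and let go. Leave the other things on the bench where they are.

Things in the scene. Friction and masses are not known exactly. Their poses are not given: they have to be found in the camera images.
- tray: loose bare-metal tray holding the valve bodies, 350 g: floor 156 (x) x 200 (y) mm, 3 mm thick; walls 32 mm high along the two long sides (x = +-76 mm); both ends (y = +-100 mm) OPEN, no lip. An arched handle crosses over the middle. Origin: centre of the underside; pieces can slide along y; z up. The pieces start to slide at a slope of 20 to 27 degrees; about 40 clears them all.
- tray_handle (a point): centre of the tray's handle bar, 95 mm above the tray's underside: a rectangular bar 156 mm long along the tray's x, 22 mm wide along the tray's y (the width to grip), 20 mm high; its underside is 82 mm above the tray's floor. Axes as the tray's.
- mat: flat black rubber mat fixed to the bench, 190 (x) x 230 (y) x 4 mm, on which the tray stands at the start, their axes roughly parallel. Origin: centre of its underside (bench level).
- crate: deep, empty, undivided blue plastic crate fixed to the bench, to the left or the right of the mat: outside 220 (x) x 240 (y) x 110 mm high, walls and floor 5 mm, with an 8 mm rim band round the top (232 x 252 mm over the rim). Origin: centre of its underside. z up.
- divided_crate: shallow blue plastic crate on the other side of the mat, 220 (x) x 240 (y) x 60 mm, divided in six and partly filled with other valve bodies; fixed; not to be used. Origin: centre of its underside.
- valve0: one of the three alike black plastic valve bodies lying loose in the tray, 64 (x) x 40 (y) x 44 (z) mm, a block with a round port at each end and one on top, 90 g. Origin: its middle, 22 mm above the tray's floor at the start.
- valve1: one of the three alike black plastic valve bodies lying loose in the tray, 64 (x) x 40 (y) x 44 (z) mm, a block with a round port at each end and one on top, 90 g. Origin: its middle, 22 mm above the tray's floor at the start.
- valve2: one of the three alike black plastic valve bodies lying loose in the tray, 64 (x) x 40 (y) x 44 (z) mm, a block with a round port at each end and one on top, 90 g. Origin: its middle, 22 mm above the tray's floor at the start.
- spanner: bystander, loose: open spanner, 170 mm, lying beyond the tray. Origin: centre of its underside.
- tape_roll: bystander, loose: cardboard-coloured roll, 90 mm across, 24 mm high. Origin: centre of its underside.
- oil_bottle: bystander, loose: white bottle, 56 mm across, 130 mm high. Origin: centre of its underside.
- end_cap: bystander, loose: black stepped round cap, 48 mm across, 38 mm high. Origin: centre of its underside.
Mind the look-alikes: they are no part of the job. Leave any blue, pink or white look-alike of the valve0 alone.

How it is judged (in metres and radians):
On the way, in this order (a step that is already met when the one before it is completed fails the run):
1. the tray is off its mat, level, with all three valve bodies in it (height (world z) of tray above 0.05 m and angle between tray's own z axis and vertical below 0.2 rad and x of valve0 in the frame of tray between -0.08 and 0.08 m and y of valve0 in the frame of tray between -0.115 and 0.115 m and z of valve0 in the frame of tray between 0 and 0.06 m and x of valve1 in the frame of tray between -0.08 and 0.08 m and y of valve1 in the frame of tray between -0.115 and 0.115 m and z of valve1 in the frame of tray between 0 and 0.06 m and x of valve2 in the frame of tray between -0.08 and 0.08 m and y of valve2 in the frame of tray between -0.115 and 0.115 m and z of valve2 in the frame of tray between 0 and 0.06 m), for 0.1 s.
2. the tray is tipped beside or over the deep crate (angle between tray's own z axis and vertical above 0.3 rad and horizontal distance between tray and crate below 0.27 m), for 0.1 s.
At the end, for the whole second after the job is handed in: All three valve bodies lie at rest inside the deep undivided crate, below its rim, and the tray stands upright, released and at rest on its mat: its centre within 30 mm (across) and 30 mm (along) of the mat's centre, its length within 17 degrees of the mat's (either way round) (x of valve0 in the frame of crate between -0.105 and 0.105 m and y of valve0 in the frame of crate between -0.115 and 0.115 m and z of each of valve0, valve1, valve2 in the frame of crate below 0.095 m and linear speed of each of valve0, valve1, valve2, tray below 0.03 m/s and x of valve1 in the frame of crate between -0.105 and 0.105 m and y of valve1 in the frame of crate between -0.115 and 0.115 m and x of valve2 in the frame of crate between -0.105 and 0.105 m and y of valve2 in the frame of crate between -0.115 and 0.115 m and x of tray in the frame of mat between -0.03 and 0.03 m and y of tray in the frame of mat between -0.03 and 0.03 m and z of tray in the frame of mat below 0.012 m and angle between tray's own z axis and vertical below 0.08 rad and angle between the y axis of tray and the y axis of mat, either way round below 0.3 rad); the robot touches nothing.
It fails at once if one of the loose bystanders is shifted more than 30 mm (distance of any of spanner, tape_roll, oil_bottle, end_cap from where it was at the start of the episode above 0.03 m).
It also fails if it takes over 48 s, if anything falls off the work surface, if the arm or the gripper's body presses on something with over 40 N, if the wrist force passes 120 N, or if a joint passes its speed limit or range.

## Robot

A 7-joint arm with a two-finger parallel gripper is mounted at the origin on the work surface. World frame = base frame: x ahead of the robot, y to its left, z up, the work surface at z = 0. Lengths are in mm, angles in rad, forces in N, time in s.
With the tool pointing down it reaches from about 425 to 925 mm from the base axis. Payload 6.8 kg.
Tool frame: the origin (TCP) lies at the very end of the fingers, on their centre line; the grasp point (between the pads) lies 19 mm behind it; z points along the fingers, y is the line along which they close (so a half turn about z gives the same grasp; the last joint's range is limited). The gripper opens to 85 mm and grips with 20 to 120 N. Pads are 22 mm wide; open, the fingers measure 114 mm over their backs; the gripper's body (76 mm by 85 mm) begins 54 mm behind the grasp point. The pads swing forward as they close: fully open they stand 13 mm farther back than shut.
Start: joints at [-1.308, 0.477, 0.022, 1.555, -0.011, 1.109, -0.083], TCP at [244.591, 629.144, 231.308] pointing down, gripper open.
Joint ranges: [-2.96, 2.96], [-0.34, 2.1], [-1.41, 1.46], [0.24, 2.44], [-1.37, 4.51], [0.17, 1.92], [-2.96, 2.96]. Speed limits (rad/s): [2.39, 2.39, 3.14, 3.14, 3.14, 3.14, 3.14].

## Interface

Orientations are given as a unit quaternion [w, x, y, z].
In Python, from station import status, get_image, workorder gives the robot as it stands.
- The arm moves only by the tool send_rows, never from a script. Its argument "targets" is a list that holds one entry, the list of rows, each a list of 7 numbers: the turn, a rotation vector about the tool's x, y, z in rad, then the shift along the tool's x, y, z in m, then the opening, from 0 (shut) to 1 (fully open). A call has exactly 5 rows; each row is the pose to reach, as a shift and turn from the pose commanded when the call began, along the tool's axes at that moment; what a row does not reach only later rows make up. A row lasts 1/10 s, in which the tool goes at most 50 mm and 8.59 degrees, less where a joint would pass 70% of its speed; a pose out of reach is approached as far as the arm can. A call with a gripper value outside its range is refused whole. The fingers move at their own pace and stop on an object; "squeeze" is the grip in N (left out, the last holds). Time passes only in rows, so rows that repeat a pose let the fingers close, or fill a call up. It gives the time, the measured TCP pose, the force, the opening and the grip force at its end, in the units of the state.
- status.observe(): the state, without advancing time (a new reading comes with each control period).
- get_image(name): name is "side" or "top"; returns a dict with "color" (400x640x3 uint8, blue, green, red), "range_z" (400x640 float32, mm along the optical axis (not along the pixel's ray), 0 where there is no reading), "camera_matrix" (3x3 intrinsics, pixels), "pose" (4x4, takes a point from camera to world coordinates). Camera axes: x right, y down, z forward; pixel columns grow to the right and rows downward; lengths in mm; the calibration is good to about 2 mm. A picture is of the moment at which its call begins.
- workorder.sign_off(): hands the job in; it is judged then, once.
The state is a dict: "t": time; "joint_pos": joint angles; "qd": joint speeds; "joint_torque": joint torques, N m; "tcp_pos": TCP position; "ee_rot": TCP orientation; "contact_force": force on the tool from outside, world axes, zero at the start; "moment": the same for the moment, N m; "width": opening from 0.0 (shut) to 1.0 (fully open); "grasp_force": force on a finger pad.
Only numpy, scipy, OpenCV 4.12 (cv2) and the standard library are available. Lean on these libraries where they do the work, as an engineer would, in place of code of your own. Each camera call takes 0.05 s, during which the arm holds its last target. There are 200 camera calls.

## Working session

There is one attempt and no reset: what is moved stays moved. The work goes in short steps, Python scripts to look and compute and a tool call to move; the robot and the scene stay as the last step left them, time stands still between calls to the robot, and variables do not carry over. Pictures are saved under pics/ and viewed, at most 10 in all, crops included, and the job is handed in when it is done.

Besides the shell and the picture viewer there is one more tool, called after ">>>" by a JSON object that holds its "op" and its "data". send_rows: Moves the arm, as the interface text tells. Its arguments: {"type":"object","properties":{"targets":{"type":"array","items":{"type":"array","items":{"type":"array","items":{"type":"number"}}}},"squeeze":{"type":"number"}},"required":["targets"]}

```bash
ls; mkdir -p pics
cat > h.py <<'E'
import numpy as np, cv2
from station import status, get_image, workorder
from scipy.spatial.transform import Rotation as R
def pts(im):
    K=im["camera_matrix"];z=im["range_z"];v,u=np.mgrid[:400,:640]
    p=np.stack([(u-K[0][2])*z/K[0][0],(v-K[1][2])*z/K[1][1],z],-1)
    T=np.array(im["pose"]);return p@T[:3,:3].T+T[:3,3]
def rot(q): return R.from_quat([q[1],q[2],q[3],q[0]])
E
python3 - <<'E'
from h import *
a=get_image("top");b=get_image("side")
import pickle;pickle.dump((a,b),open("im0.pkl","wb"))
cv2.imwrite("pics/top0.png",a["color"]);cv2.imwrite("pics/side0.png",b["color"])
for i in(a,b):print(np.round(i["pose"],3).tolist(),np.round(i["camera_matrix"],1).tolist())
print(status.observe())
E
```

```text
pics
[[0.015, -0.99, 0.141, 315.404], [-1.0, -0.013, 0.018, -53.439], [-0.016, -0.142, -0.99, 1574.159], [0.0, 0.0, 0.0, 1.0]] [[490.1, 0.0, 312.5], [0.0, 490.1, 199.0], [0.0, 0.0, 1.0]]
[[0.924, -0.236, 0.301, 156.764], [-0.382, -0.555, 0.739, -1001.974], [-0.007, -0.798, -0.603, 852.475], [0.0, 0.0, 0.0, 1.0]] [[451.5, 0.0, 318.6], [0.0, 451.5, 197.8], [0.0, 0.0, 1.0]]
{'t': 0.1, 'joint_pos': array([-1.30808879,  0.47773278,  0.02231971,  1.55631887, -0.01151685,
        1.1093402 , -0.08312722]), 'qd': array([-0.00182557, -0.00153532, -0.00013324, -0.00180372,  0.00053199,
        0.00017575, -0.00069093]), 'joint_torque': array([ 4.78429298e-03, -5.97752631e+01,  1.61397412e+00, -2.81953615e+01,
        1.28779691e-02,  4.94743013e-03, -5.57450875e-06]), 'tcp_pos': array([244.39771208, 628.6306708 , 230.42645161]), 'ee_rot': array([-1.06413855e-04,  1.84340373e-01,  9.82862111e-01, -8.29071475e-04]), 'contact_force': array([-0.092485  ,  0.81704768, -0.64271131]), 'moment': array([-0.02599157,  0.02919801,  0.021312  ]), 'grasp_force': 0.0, 'width': 1.0025341098896612}
```

View pics/top0.png

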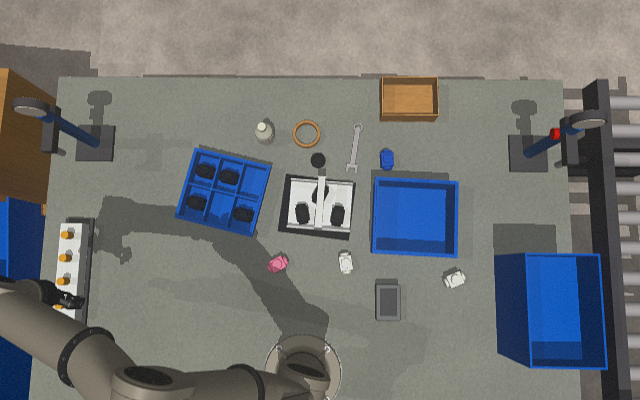

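View pics/side0.png

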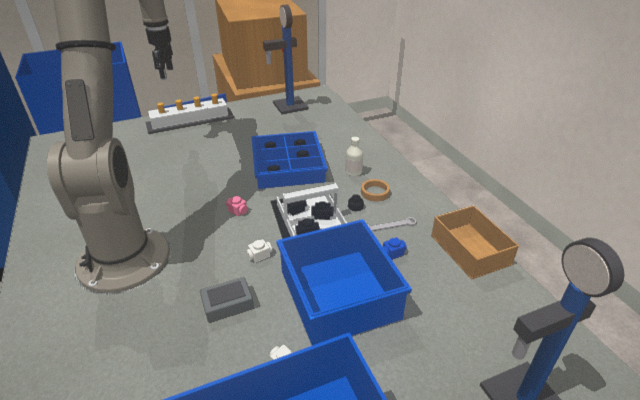

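The top view shows the tray on its black mat at (319,205), with the white handle bar along image-vertical from (322,178) to (319,228). There are three black valve bodies at (307,212), (337,214) and (320,192).

Possible confusions:
- **Deep crate:** candidates are (415,217), the large blue bin at (550,310), the divided crate at (225,192), the orange box at (408,98) and a blue bin at the left edge. I choose (415,217), because it is undivided, next to the mat and opposite the divided crate.
- **Valves:** the pink (278,263), white (346,262) and (454,279), and blue (387,159) look-alikes are left alone, as are the cap (318,160) and the valves in the divided crate.

Run:
```python
from h import *
import pickle
a,b=pickle.load(open("im0.pkl","rb"))
P=pts(a);c=a["color"].astype(int);hsv=cv2.cvtColor(a["color"],cv2.COLOR_BGR2HSV)
v,u=np.mgrid[:400,:640]
def fit(m,n):
    m=m&(a["range_z"]>0)
    l,lab,st,_=cv2.connectedComponentsWithStats(m.astype(np.uint8))
    k=1+np.argmax(st[1:,4]);m=lab==k
    p=P[m];r=cv2.minAreaRect(p[:,:2].astype(np.float32))
    print(n,m.sum(),"rect",np.round(r[0],1),np.round(r[1],1),round(r[2],1),"z",np.round(np.percentile(p[:,2],[5,50,95]),1));return p
box=lambda x0,x1,y0,y1:(u>=x0)&(u<=x1)&(v>=y0)&(v<=y1)
t=box(270,362,165,245)
fit(t&(P[...,2]>90),"handle top(exp z 109)")
fit(t&(P[...,2]<85)&(P[...,2]>24)&(hsv[...,2]>110),"walls")
fit(t&(P[...,2]<15)&(hsv[...,2]<60),"mat black")
fit(t&((hsv[...,2]<60)|(hsv[...,2]>150))&(hsv[...,1]<60),"mat+tray")
fit(box(365,470,165,265)&(P[...,2]>95),"crate rim (232x252, z110)")
fit(box(365,470,165,265)&(P[...,2]<30)&(hsv[...,1]>120),"crate floor")
fit(box(480,615,240,380)&(hsv[...,1]>120)&(P[...,2]>60),"other bin")
fit(box(300,335,150,172)&(P[...,2]>25),"endcap")
fit(box(250,280,115,145)&(P[...,2]>25),"bottle")
cv2.imwrite("pics/crop.png",cv2.resize(a["color"][150:270,170:480],None,fx=2.5,fy=2.5,interpolation=2))
```

```text
handle top(exp z 109) 376 rect [519.4 -47.6] [ 21.9 155.4] 86.2 z [104.7 109.4 114.2]
walls 52 rect [ 592.  -106.7] [86.4  5.7] 86.4 z [24.9 35.2 41.9]
mat black 728 rect [515.1 -38. ] [229.2 187.6] 82.9 z [-1.7  4.2 10.3]
mat+tray 3460 rect [520.8 -38.3] [229.1 197.7] 83.3 z [  0.7   8.7 109.6]
crate rim (232x252, z110) 1328 rect [ 478.1 -335.5] [253.8 233. ] 87.5 z [100.4 109.1 115. ]
crate floor 4554 rect [ 480.8 -342. ] [221.  207.4] 87.7 z [-0.1  6.  13.1]
other bin 11489 rect [ 219.6 -700.1] [206.7 300.2] 89.9 z [105.7 132.1 240.9]
endcap 98 rect [666.  -38.7] [36.1 42.8] 19.7 z [25.4 32.9 41.6]
bottle 319 rect [741.9 131.8] [51.1 55.7] 25.8 z [ 38.8  88.6 131.1]
```

View pics/crop.png

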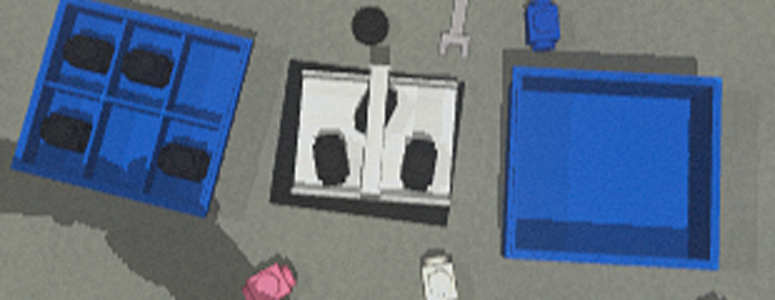

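```bash
cat > plan.py <<'E'
import sys
from h import *
# args: x y z (TCP, mm) yaw_of_tool_y(deg) tilt(deg, about tool -x) -> rotvec, shift in tool axes; mode 'g' = grasp point given
def Rt(yaw,tilt):
    y=np.array([np.cos(np.radians(yaw)),np.sin(np.radians(yaw)),0]);z=np.array([0,0,-1.])
    return R.from_matrix(np.stack([np.cross(y,z),y,z],1))*R.from_rotvec([-np.radians(tilt),0,0])
def plan(x,y,z,yaw,tilt,g=False):
    s=status.observe();C=rot(s["ee_rot"]);T=Rt(yaw,tilt);p=np.array([x,y,z],float)
    if g:p=p+T.apply([0,0,19])
    print("t",round(s["t"],2),"tcp",np.round(s["tcp_pos"],1),"j",np.round(s["joint_pos"],2),"F",np.round(s["contact_force"],1),"w",round(s["width"],2),s["grasp_force"])
    print("->",np.round((C.inv()*T).as_rotvec(),3),np.round(C.inv().apply(p-s["tcp_pos"])/1000,4))
if __name__=="__main__":
    a=[float(q) for q in sys.argv[1:6]];plan(*a,g=len(sys.argv)>6)
E
python3 plan.py 519 -48 210 86.2 0
```

```text
t 0.1 tcp [244.4 628.6 230.4] j [-1.31  0.48  0.02  1.56 -0.01  1.11 -0.08] F [-0.1  0.8 -0.6] w 1.0 0.0
-> [-0.002 -0.    -0.304] [-0.5011 -0.5311  0.0214]
```

>>> {"op": "send_rows", "data": {"targets": [[[0,0,0,-0.034,-0.036,0.0,1],[0,0,0,-0.068,-0.072,0.0,1],[0,0,0,-0.102,-0.108,0.0,1],[0,0,0,-0.136,-0.144,0.0,1],[0,0,0,-0.17,-0.18,0.0,1]]]}}

```text
t: 0.6
tcp_pos: [338.2, 397.6, 231.0]
ee_rot: [-0.0, 0.184, 0.983, -0.0]
contact_force: [0.1, 1.1, 0.6]
width: 0.998
grasp_force: 0.0
```

>>> {"op": "send_rows", "data": {"targets": [[[0,0,0,-0.034,-0.036,0.0,1],[0,0,0,-0.068,-0.072,0.0,1],[0,0,0,-0.102,-0.108,0.0,1],[0,0,0,-0.136,-0.144,0.0,1],[0,0,0,-0.17,-0.18,0.0,1]]]}}

```text
t: 1.1
tcp_pos: [431.2, 168.4, 231.3]
ee_rot: [-0.0, 0.184, 0.983, 0.0]
contact_force: [1.3, 0.8, -0.1]
width: 1.002
grasp_force: 0.0
```

```bash
python3 plan.py 519 -48 160 86.2 0
```

```text
t 1.1 tcp [431.2 168.4 231.3] j [-0.73  0.12  0.25  2.06 -0.04  0.97  0.73] F [ 1.3  0.8 -0.1] w 1.0 0.0
-> [ 0.    -0.    -0.304] [-0.1602 -0.1699  0.0712]
```

>>> {"op": "send_rows", "data": {"targets": [[[0,0,-0.07,-0.034,-0.036,0.015,1],[0,0,-0.14,-0.068,-0.072,0.03,1],[0,0,-0.21,-0.1,-0.106,0.045,1],[0,0,-0.27,-0.132,-0.14,0.06,1],[0,0,-0.304,-0.16,-0.17,0.071,1]]]}}

```text
t: 1.6
tcp_pos: [518.5, -48.4, 159.3]
ee_rot: [-0.0, 0.033, 0.999, -0.0]
contact_force: [0.7, 0.7, 1.0]
width: 0.996
grasp_force: 0.0
```

>>> {"op": "send_rows", "data": {"targets": [[[0,0,0,0,0,0,1],[0,0,0,0,0,0,1],[0,0,0,0,0,0,1],[0,0,0,0,0,0,1],[0,0,0,0,0,0,1]]]}}

```text
t: 2.1
tcp_pos: [518.6, -44.6, 160.6]
ee_rot: [0.0, 0.032, 0.999, 0.0]
contact_force: [0.0, -0.9, -0.6]
width: 1.003
grasp_force: 0.0
```

```bash
python3 plan.py 519 -48 79 86.2 0
python3 - <<'E'
from h import *
a=get_image("side");b=get_image("top")
cv2.imwrite("pics/pre.png",np.hstack([cv2.resize(a["color"][120:280,230:450],None,fx=1.8,fy=1.8),cv2.resize(b["color"][120:280,230:450],None,fx=1.8,fy=1.8)]))
E
```

```text
t 2.1 tcp [518.6 -44.6 160.6] j [-0.32  0.32  0.35  2.01 -0.15  0.83  1.62] F [ 0.  -0.9 -0.6] w 1.0 0.0
-> [0.001 0.    0.002] [-0.0006 -0.0035  0.0816]
```

View pics/pre.png

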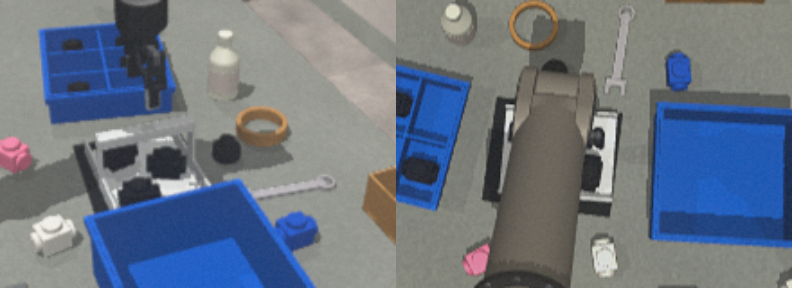

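The pictures show the gripper above the middle of the handle: side crop about (155,95), handle (150,130). Nothing is close to the fingers.

>>> {"op": "send_rows", "data": {"targets": [[[0,0,0,0,-0.002,0.02,1],[0,0,0,-0.0,-0.003,0.04,1],[0,0,0,0,-0.003,0.06,1],[0,0,0,0,-0.003,0.075,1],[0,0,0,0,-0.003,0.081,1]]]}}

```text
t: 2.7
tcp_pos: [517.5, -48.6, 78.1]
ee_rot: [-0.001, 0.033, 0.999, -0.0]
contact_force: [0.4, -0.3, 0.8]
width: 1.0
grasp_force: 0.0
```

>>> {"op": "send_rows", "data": {"targets": [[[0,0,0,0,0,0,1],[0,0,0,0,0,0,0.6],[0,0,0,0,0,0,0.4],[0,0,0,0,0,0,0.3],[0,0,0,0,0,0,0.25]]], "squeeze": 80}}

```text
t: 3.2
tcp_pos: [518.7, -49.0, 79.8]
ee_rot: [0.0, 0.033, 0.999, 0.0]
contact_force: [-0.5, 0.5, 0.1]
width: 0.331
grasp_force: 0.0
```

>>> {"op": "send_rows", "data": {"targets": [[[0,0,0,0,0,0,0.2],[0,0,0,0,0,0,0.1],[0,0,0,0,0,0,0],[0,0,0,0,0,0,0],[0,0,0,0,0,0,0]]], "squeeze": 80}}

```text
t: 3.7
tcp_pos: [518.9, -48.7, 80.0]
ee_rot: [0.001, 0.033, 0.999, 0.0]
contact_force: [-0.5, 1.0, 4.9]
width: 0.243
grasp_force: 79.4
```

>>> {"op": "send_rows", "data": {"targets": [[[0,0,0,0,0,-0.004,0],[0,0,0,0,0,-0.012,0],[0,0,0,0,0,-0.024,0],[0,0,0,0,0,-0.042,0],[0,0,0,0,0,-0.064,0]]]}}

```text
t: 4.2
tcp_pos: [517.5, -49.2, 143.9]
ee_rot: [-0.001, 0.034, 0.999, -0.0]
contact_force: [-0.0, 0.1, -5.5]
width: 0.245
grasp_force: 78.6
```

>>> {"op": "send_rows", "data": {"targets": [[[0,0,0,0,0,-0.025,0],[0,0,0,0,0,-0.05,0],[0,0,0,0,0,-0.075,0],[0,0,0,0,0,-0.1,0],[0,0,0,0,0,-0.12,0]]]}}

```text
t: 4.7
tcp_pos: [518.0, -49.4, 265.3]
ee_rot: [0.0, 0.034, 0.999, 0.0]
contact_force: [0.1, 0.5, -6.7]
width: 0.242
grasp_force: 78.9
```

>>> {"op": "send_rows", "data": {"targets": [[[0,0,0,0,0,-0.013,0],[0,0,0,0,0,-0.021,0],[0,0,0,0,0,-0.026,0],[0,0,0,0,0,-0.028,0],[0,0,0,0,0,-0.028,0]]]}}

```text
t: 5.2
tcp_pos: [518.0, -49.0, 290.8]
ee_rot: [-0.001, 0.033, 0.999, -0.0]
contact_force: [-0.1, 0.4, -7.0]
width: 0.244
grasp_force: 78.7
```

```bash
python3 plan.py 478 -295 290 87 0
python3 - <<'E'
from h import *
a=get_image("side");b=get_image("top")
cv2.imwrite("pics/lift.png",np.hstack([cv2.resize(a["color"][70:280,230:450],None,fx=1.8,fy=1.8),cv2.resize(b["color"][90:300,230:450],None,fx=1.8,fy=1.8)]))
E
```

```text
t 5.2 tcp [518.  -49.  290.8] j [-0.36  0.16  0.39  1.87 -0.07  1.12  1.55] F [-0.1  0.4 -7. ] w 0.24 78.69760036468506
-> [-0.    -0.001 -0.015] [ 0.0235 -0.2481  0.0008]
```

View pics/lift.png

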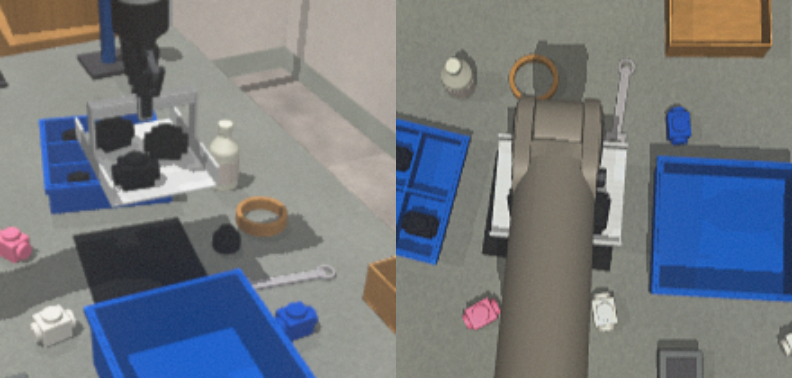

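The lift picture shows the tray level in the gripper, with all three valves on it and the mat bare at side crop (140,265). Next I carry it level towards the crate, with gentle ramps.

>>> {"op": "send_rows", "data": {"targets": [[[0,0,0,0.001,-0.008,0,0],[0,0,0,0.002,-0.026,0,0],[0,0,-0.005,0.005,-0.054,0,0],[0,0,-0.01,0.008,-0.088,0,0],[0,0,-0.015,0.012,-0.122,0,0]]]}}

```text
t: 5.8
tcp_pos: [497.6, -171.6, 291.0]
ee_rot: [-0.0, 0.026, 1.0, -0.0]
contact_force: [0.6, 0.9, -7.5]
width: 0.244
grasp_force: 78.8
```

>>> {"op": "send_rows", "data": {"targets": [[[0,0,0,0.003,-0.034,0,0],[0,0,0,0.006,-0.062,0,0],[0,0,0,0.008,-0.084,0,0],[0,0,0,0.01,-0.102,0,0],[0,0,0,0.011,-0.114,0.0,0]]]}}

```text
t: 6.3
tcp_pos: [480.2, -285.4, 291.0]
ee_rot: [-0.0, 0.027, 1.0, -0.0]
contact_force: [0.7, 0.1, -6.6]
width: 0.242
grasp_force: 78.8
```

>>> {"op": "send_rows", "data": {"targets": [[[0,0,0,0,-0.008,0.002,0],[0,0,0,0,-0.012,0.006,0],[0,0,0,0,-0.012,0.01,0],[0,0,0,0,-0.012,0.013,0],[0,0,0,0,-0.012,0.014,0]]]}}

```text
t: 6.8
tcp_pos: [480.8, -294.1, 276.6]
ee_rot: [-0.0, 0.025, 1.0, 0.0]
contact_force: [0.8, 0.1, -6.7]
width: 0.247
grasp_force: 78.8
```

```bash
for t in 0 15 25 35 45 50; do python3 plan.py 478 -295 290 87 $t g|tail -1; done; python3 plan.py 478 -295 290 87 0 g
python3 - <<'E'
from h import *
a=get_image("side");b=get_image("top")
P=pts(b);h=cv2.cvtColor(b["color"],cv2.COLOR_BGR2HSV)
v,u=np.mgrid[:400,:640]
for im,n,(x0,x1,y0,y1) in((a,"side",(240,365,170,300)),(b,"top",(270,362,165,245))):
    P=pts(im);h=cv2.cvtColor(im["color"],cv2.COLOR_BGR2HSV)
    m=(u>x0)&(u<x1)&(v>y0)&(v<y1)&(h[...,2]<50)&(P[...,2]<15)&(im["range_z"]>0)
    l,lab,st,_=cv2.connectedComponentsWithStats(m.astype(np.uint8));k=1+np.argmax(st[1:,4])
    print(n,st[k],cv2.minAreaRect(P[lab==k][:,:2].astype(np.float32)))
cv2.imwrite("pics/over.png",np.hstack([cv2.resize(a["color"][70:320,230:450],None,fx=1.7,fy=1.7),cv2.resize(b["color"][90:340,270:490],None,fx=1.7,fy=1.7)]))
E
```

```text
-> [ 0.001 -0.001  0.002] [ 0.0027 -0.0011  0.0056]
-> [-0.261 -0.001  0.002] [0.0027 0.0039 0.0049]
-> [-0.435 -0.001  0.002] [0.0027 0.007  0.0038]
-> [-0.61  -0.002  0.002] [0.0027 0.0098 0.0021]
-> [-0.785 -0.002  0.001] [0.0027 0.0124 0.    ]
-> [-0.872 -0.002  0.001] [ 0.0027  0.0135 -0.0012]
t 6.8 tcp [ 480.8 -294.1  276.6] j [ 0.    0.27  0.54  1.8  -0.15  1.11  2.11] F [ 0.8  0.1 -6.7] w 0.25 78.78844499588013
-> [ 0.001 -0.001  0.002] [ 0.0027 -0.0011  0.0056]
side [278 218   2   2   2] ((431.97894287109375, -11.765700340270996), (8.006414413452148, 0.0), -128.6417999267578)
top [ 280  177   76   63 3184] ((515.11279296875, -38.056793212890625), (227.5586700439453, 186.01942443847656), 83.27082061767578)
```

View pics/over.png

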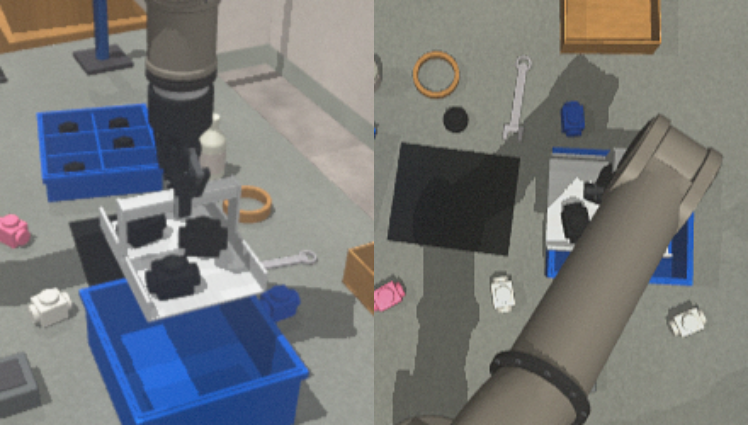

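The tray is level over the crate: side crop lip at (200,300), crate opening at (190,370). All three valves are aboard. The mat is now fully visible, centre (515,-38) and yaw 83.3°. I tip now.

>>> {"op": "send_rows", "data": {"targets": [[[-0.06,0,0,0.001,0.001,0.005,0],[-0.14,0,0,0.002,0.002,0.005,0],[-0.23,0,0,0.003,0.003,0.005,0],[-0.33,0,0,0.003,0.005,0.0045,0],[-0.43,0,0,0.003,0.007,0.004,0]]]}}

```text
t: 7.4
tcp_pos: [478.8, -288.4, 274.0]
ee_rot: [0.006, 0.025, 0.976, 0.214]
contact_force: [1.1, 1.2, -6.1]
width: 0.244
grasp_force: 79.0
```

```bash
for t in 30 40 50; do python3 plan.py 478 -295 290 87 $t g|tail -1; done; python3 plan.py 478 -295 290 87 45 g
```

```text
-> [-0.092  0.001  0.002] [0.0004 0.0024 0.0016]
-> [-0.266  0.001  0.003] [0.0004 0.0057 0.001 ]
-> [-0.441  0.001  0.003] [ 0.0004  0.0088 -0.0001]
t 7.4 tcp [ 478.8 -288.4  274. ] j [ 0.29  0.43  0.48  1.67 -0.52  1.42  2.44] F [ 1.1  1.2 -6.1] w 0.24 78.95918011665344
-> [-0.353  0.001  0.003] [0.0004 0.0073 0.0005]
```

>>> {"op": "send_rows", "data": {"targets": [[[-0.06,0,0,0,0.002,0.001,0],[-0.12,0,0,0,0.003,0.001,0],[-0.19,0,0,0,0.004,0.001,0],[-0.27,0,0,0,0.006,0.001,0],[-0.35,0,0,0,0.007,0,0]]]}}

```text
t: 7.9
tcp_pos: [479.2, -282.3, 276.9]
ee_rot: [0.011, 0.023, 0.925, 0.38]
contact_force: [-0.1, 0.1, -3.0]
width: 0.247
grasp_force: 79.5
```

>>> {"op": "send_rows", "data": {"targets": [[[0,0,0,0,0,0,0],[0,0,0,0,0,0,0],[0,0,0,0,0,0,0],[0,0,0,0,0,0,0],[0,0,0,0,0,0,0]]]}}

```text
t: 8.4
tcp_pos: [478.8, -281.3, 276.8]
ee_rot: [0.01, 0.023, 0.925, 0.38]
contact_force: [0.1, 0.4, -1.9]
width: 0.247
grasp_force: 79.5
```

```bash
python3 plan.py 478 -295 290 87 50 g
python3 - <<'E'
from h import *
a=get_image("side");b=get_image("top")
cv2.imwrite("pics/tip.png",np.hstack([cv2.resize(a["color"][70:340,230:450],None,fx=1.7,fy=1.7),cv2.resize(b["color"][90:360,270:490],None,fx=1.7,fy=1.7)]))
E
```

```text
t 8.4 tcp [ 478.8 -281.3  276.8] j [ 0.46  0.58  0.41  1.58 -0.72  1.68  2.57] F [ 0.1  0.4 -1.9] w 0.25 79.47347402572632
-> [-0.094 -0.     0.002] [ 0.      0.0012 -0.0001]
```

View pics/tip.png

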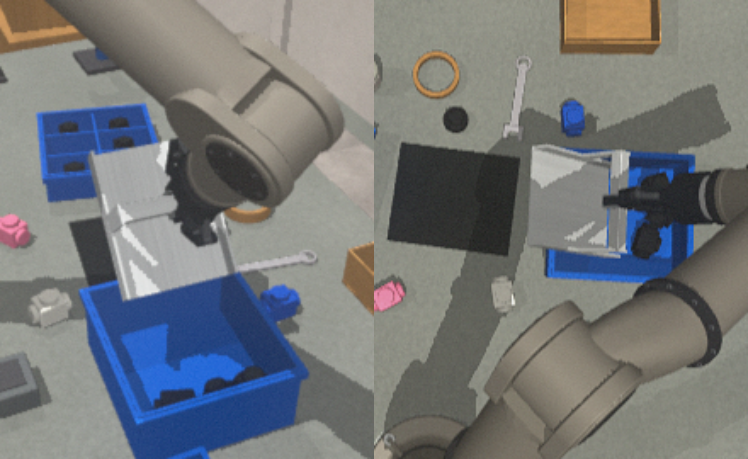

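The tray is tipped and empty, and all three valves lie on the crate floor: side crop (175,395), (215,385), (250,375). The wrist load has dropped to match. I level the tray and carry it back.

```bash
for t in 30 15 0; do python3 plan.py 480 -290 310 86 $t g|tail -1; done
```

```text
-> [ 0.256 -0.011  0.015] [-0.002   0.0126 -0.0114]
-> [ 0.518 -0.009  0.017] [-0.002   0.008  -0.0132]
-> [ 0.779 -0.007  0.018] [-0.0019  0.0041 -0.0162]
```

>>> {"op": "send_rows", "data": {"targets": [[[0.06,0,0,0,0.007,-0.007,0],[0.14,0,0,0,0.012,-0.011,0],[0.25,-0.005,0.01,-0.002,0.0126,-0.0115,0],[0.37,-0.005,0.01,-0.002,0.0105,-0.012,0],[0.49,-0.005,0.015,-0.002,0.0085,-0.013,0]]]}}

```text
t: 9.0
tcp_pos: [480.2, -285.1, 292.1]
ee_rot: [0.004, 0.034, 0.989, 0.142]
contact_force: [0.5, 1.1, -3.3]
width: 0.245
grasp_force: 79.4
```

```bash
python3 plan.py 480 -290 310 86 0 g
```

```text
t 9.0 tcp [ 480.2 -285.1  292.1] j [ 0.18  0.35  0.51  1.7  -0.41  1.33  2.32] F [ 0.5  1.1 -3.3] w 0.24 79.37043070793152
-> [ 0.286 -0.002  0.002] [-0.0001 -0.005  -0.0004]
```

>>> {"op": "send_rows", "data": {"targets": [[[0.1,0,0,0,-0.002,0,0],[0.18,0,0,0,-0.003,0,0],[0.24,0,0,0,-0.004,0,0],[0.28,0,0,0,-0.005,0,0],[0.286,-0.002,0.002,0,-0.005,0,0]]]}}

```text
t: 9.5
tcp_pos: [480.1, -287.8, 290.1]
ee_rot: [-0.001, 0.034, 0.999, 0.003]
contact_force: [0.0, 0.0, -2.6]
width: 0.241
grasp_force: 79.4
```

```bash
python3 plan.py 515 -38 270 83.5 0
```

```text
t 9.5 tcp [ 480.1 -287.8  290.1] j [-0.01  0.25  0.54  1.79 -0.15  1.14  2.08] F [ 0.   0.  -2.6] w 0.24 79.35992360115051
-> [ 0.005 -0.002  0.046] [-0.0181  0.2514  0.0213]
```

>>> {"op": "send_rows", "data": {"targets": [[[0,0,0,-0.001,0.015,0,0],[0,0,0.01,-0.003,0.045,0,0],[0,0,0.02,-0.006,0.085,0,0],[0.002,0,0.03,-0.01,0.13,0,0],[0.005,-0.002,0.046,-0.013,0.175,0,0]]]}}

```text
t: 10.0
tcp_pos: [504.6, -114.9, 290.8]
ee_rot: [-0.0, 0.059, 0.998, 0.0]
contact_force: [1.4, 0.8, -2.1]
width: 0.24
grasp_force: 79.4
```

```bash
python3 plan.py 515 -38 180 83.5 0
```

```text
t 10.0 tcp [ 504.6 -114.9  290.8] j [-0.29  0.16  0.45  1.88 -0.08  1.12  1.64] F [ 1.4  0.8 -2.1] w 0.24 79.37642097473145
-> [ 0.    -0.    -0.005] [-0.0013  0.0775  0.1108]
```

>>> {"op": "send_rows", "data": {"targets": [[[0,0,0,0,0.03,0.01,0],[0,0,0,-0.001,0.055,0.03,0],[0,0,0,-0.001,0.07,0.06,0],[0,0,-0.005,-0.001,0.077,0.09,0],[0,0,-0.005,-0.001,0.0775,0.11,0]]]}}

```text
t: 10.5
tcp_pos: [513.8, -37.9, 178.7]
ee_rot: [-0.001, 0.055, 0.999, 0.0]
contact_force: [-0.5, 0.7, -3.9]
width: 0.244
grasp_force: 79.4
```

>>> {"op": "send_rows", "data": {"targets": [[[0,0,0,0,0,0.015,0],[0,0,0,0,0,0.03,0],[0,0,0,0,0,0.045,0],[0,0,0,0,0,0.055,0],[0,0,0,0,0,0.06,0]]]}}

```text
t: 11.0
tcp_pos: [514.4, -39.6, 119.8]
ee_rot: [-0.001, 0.056, 0.998, -0.0]
contact_force: [-0.9, 0.4, -2.8]
width: 0.243
grasp_force: 79.3
```

```bash
python3 plan.py 515 -38 81 83.5 0
```

```text
t 11.0 tcp [514.4 -39.6 119.8] j [-0.33  0.38  0.35  2.05 -0.19  0.74  1.59] F [-0.9  0.4 -2.8] w 0.24 79.26732301712036
-> [-0.001 -0.001  0.002] [-0.0004  0.0017  0.0388]
```

>>> {"op": "send_rows", "data": {"targets": [[[0,0,0,0,0.001,0.015,0],[0,0,0,0,0.0015,0.025,0],[0,0,0,0,0.0015,0.032,0],[0,0,0,0,0.0015,0.036,0],[0,0,0,0,0.0015,0.038,0]]]}}

```text
t: 11.5
tcp_pos: [515.2, -37.9, 82.4]
ee_rot: [0.0, 0.055, 0.998, -0.001]
contact_force: [-0.2, -0.4, -3.7]
width: 0.248
grasp_force: 79.4
```

```bash
python3 plan.py 515 -38 80 83.5 0
python3 - <<'E'
from h import *
a=get_image("side");b=get_image("top")
cv2.imwrite("pics/set.png",np.hstack([cv2.resize(a["color"][150:340,230:450],None,fx=1.8,fy=1.8),cv2.resize(b["color"][120:310,270:490],None,fx=1.8,fy=1.8)]))
E
```

```text
t 11.5 tcp [515.2 -37.9  82.4] j [-0.31  0.44  0.32  2.07 -0.22  0.66  1.62] F [-0.2 -0.4 -3.7] w 0.25 79.3705415725708
-> [-0.001  0.     0.003] [ 0.0002 -0.0001  0.0024]
```

View pics/set.png

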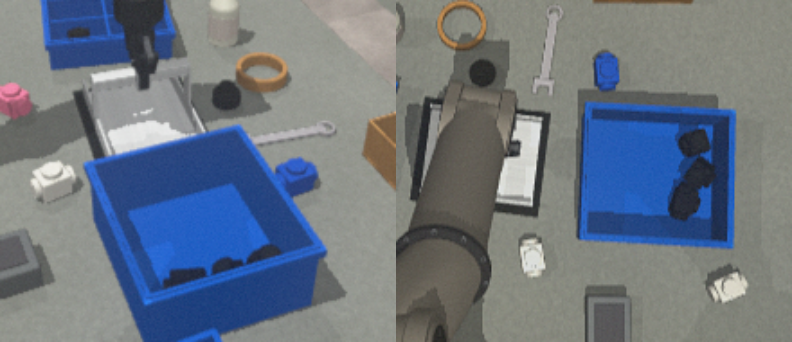

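The tray sits centred just above its mat, and the three valves are in the crate at top crop (692,142), (700,175), (685,203). I lower the last 2 mm, open and retreat.

>>> {"op": "send_rows", "data": {"targets": [[[0,0,0,0,0,0.001,0],[0,0,0,0,0,0.002,0],[0,0,0,0,0,0.0025,0],[0,0,0,0,0,0.0025,0],[0,0,0,0,0,0.0025,0.3]]]}}

```text
t: 12.1
tcp_pos: [515.5, -37.9, 80.4]
ee_rot: [0.0, 0.055, 0.998, -0.0]
contact_force: [-0.9, 0.0, 0.2]
width: 0.299
grasp_force: 0.0
```

>>> {"op": "send_rows", "data": {"targets": [[[0,0,0,0,0,0,0.4],[0,0,0,0,0,0,0.6],[0,0,0,0,0,0,0.8],[0,0,0,0,0,0,0.9],[0,0,0,0,0,0,0.9]]]}}

```text
t: 12.6
tcp_pos: [515.2, -37.9, 80.1]
ee_rot: [0.0, 0.055, 0.998, -0.001]
contact_force: [-0.4, -0.1, 0.2]
width: 0.896
grasp_force: 0.0
```

>>> {"op": "send_rows", "data": {"targets": [[[0,0,0,0,0,-0.01,0.9],[0,0,0,0,0,-0.03,0.9],[0,0,0,0,0,-0.06,0.9],[0,0,0,0,0,-0.1,0.9],[0,0,0,0,0,-0.14,0.9]]]}}

```text
t: 13.1
tcp_pos: [514.6, -38.0, 222.0]
ee_rot: [-0.0, 0.055, 0.998, -0.001]
contact_force: [0.9, 0.7, -0.3]
width: 0.902
grasp_force: 0.0
```

>>> {"op": "send_rows", "data": {"targets": [[[0,0,0,0.01,0.02,-0.03,0.9],[0,0,0,0.02,0.05,-0.05,0.9],[0,0,0,0.03,0.08,-0.06,0.9],[0,0,0,0.03,0.11,-0.06,0.9],[0,0,0,0.03,0.14,-0.06,0.9]]]}}

```text
t: 13.6
tcp_pos: [500.6, 105.8, 281.4]
ee_rot: [0.001, 0.055, 0.998, 0.0]
contact_force: [-0.0, 0.4, 0.1]
width: 0.902
grasp_force: 0.0
```

>>> {"op": "send_rows", "data": {"targets": [[[0,0,0,0,0.03,0,0.9],[0,0,0,0,0.05,0,0.9],[0,0,0,0,0.06,0,0.9],[0,0,0,0,0.06,0,0.9],[0,0,0,0,0.06,0,0.9]]]}}

```text
t: 14.1
tcp_pos: [507.4, 163.1, 280.1]
ee_rot: [0.0, 0.056, 0.998, -0.001]
contact_force: [0.9, -0.4, -0.4]
width: 0.901
grasp_force: 0.0
```

Run:
```python
from h import *
a=get_image("side");b=get_image("top")
P=pts(b);v,u=np.mgrid[:400,:640];z=P[...,2]
m=(u>270)&(u<362)&(v>165)&(v<245)&(z>95)&(z<120)
p=P[m];print(m.sum(),cv2.minAreaRect(p[:,:2].astype(np.float32)),np.median(p[:,2]))
h=cv2.cvtColor(b["color"],cv2.COLOR_BGR2HSV)
for box in((300,335,150,172),(250,280,115,145)):
    m=(u>=box[0])&(u<=box[1])&(v>=box[2])&(v<=box[3])&(z>25);print(np.round(cv2.minAreaRect(P[m][:,:2].astype(np.float32))[0],1))
m=((u>370)&(u<460)&(v>175)&(v<260)&(h[...,2]<60)&(h[...,1]<120))
l,lab,st,_=cv2.connectedComponentsWithStats(m.astype(np.uint8))
for k in range(1,l):
    if st[k,4]>60:print("valve",st[k,4],np.round(P[lab==k].mean(0)),np.round(P[lab==k].max(0)))
s=status.observe();print(s["t"],s["tcp_pos"],s["contact_force"])
cv2.imwrite("pics/end.png",np.hstack([cv2.resize(a["color"][100:340,230:450],None,fx=1.7,fy=1.7),cv2.resize(b["color"][90:330,240:460],None,fx=1.7,fy=1.7)]))
```

```text
382 ((516.3616943359375, -38.7252197265625), (22.254955291748047, 156.44818115234375), 83.84827423095703) 109.20503353402876
[502.1 -40.9]
[546.9  32.7]
valve 180 [ 537. -407.   59.] [ 559. -386.   77.]
valve 441 [ 456. -401.   58.] [ 510.  -53. 1574.]
14.2 [507.40506006 162.73949492 280.02008654] [ 0.34402661  0.3999259  -0.64196916]
```

View pics/end.png

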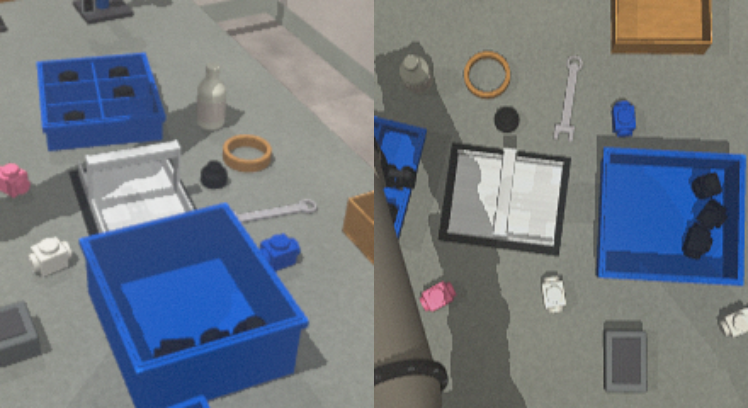

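The final picture shows the tray upright in the middle of the mat (top crop (505,195)), about 1 mm off the mat's centre and within 1° of its yaw. The three valves are in the crate, tops at 77 mm or below where readings are valid, and the bystanders look unmoved.

```bash
python3 -c "
from station import workorder
print(workorder.sign_off())"
```

```text
the job is handed in; nothing more can be done
None
```

Job handed in at about 14 s: all three valve bodies are in the deep crate, and the empty tray stands released on its mat, about 1 mm off centre and under 1° off its yaw; the sign-off returned no verdict.

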